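# Release the last vial from the gravity dispenser

## Robot

A 7-joint arm with a two-finger parallel gripper is mounted at the origin on a cart in front of the work surface, level with it; the furniture and walls round the work are solid. World frame = base frame: x ahead of the robot, y to its left, z up, the work surface at z = 0. Lengths are in m, angles in degrees, forces in N, time in s.
With the tool pointing down it reaches from about 0.425 to 0.875 m from the base axis. Payload 4.7 kg.
Tool frame: the origin (TCP) lies between the finger pads; the fingertips stand 17 mm ahead of it and the grasp point (between the pads) lies 2 mm behind it; z points along the fingers, y is the line along which they close (so a half turn about z gives the same grasp; the last joint's range is limited). The gripper opens to 87 mm and grips with 3 to 60 N. Pads are 19 mm wide; open, the fingers measure 117 mm over their backs; the gripper's body (75 mm by 190 mm) begins 51 mm behind the grasp point.
Start: joints at [-69.666, 18.392, -4.016, 83.108, 1.295, 78.541, -3.26], TCP at [0.217, 0.613, 0.24] pointing down, gripper open.
Joint ranges: [-163.93, 163.93], [-17.29, 119.83], [-79.2, 71.16], [3.27, 140.29], [-89.18, 269.18], [5.43, 117.66], [-154.24, 154.24]. Speed limits (degrees/s): [147.25, 147.25, 180, 180, 180, 180, 180].

## Interface

Orientations are given as [roll, pitch, yaw] about the fixed x, y, z axes, in that order (R = Rz(yaw) Ry(pitch) Rx(roll)).
In Python, from cell import env, cams gives the robot as it stands.
- The arm moves only by the shell command python3 -m pendant 'ROWS' [FORCE]. ROWS is JSON, a list of rows, each an object of numbers: "tx", "ty", "tz": the shift along the tool's x, y, z each as a share of 0.05 m, from -1 to 1; "spin": the turn about the tool's z as a share of 4 degrees, from -1 to 1; "claw": the closure, from 0 (fully open) to 1 (shut). A call has 1 to 10 rows; each row shifts and turns the commanded pose from where the row before left it, along the tool's axes as they then stand; what a row does not reach is not made up. A row lasts 1/8 s, in which the tool goes at most 62.5 mm and 10.7 degrees, less where a joint would pass 70% of its speed; a pose out of reach is approached as far as the arm can. A call with a number of a shift or a turn outside -1 to 1 is refused whole. A call with a gripper value outside its range is refused whole. The fingers move at their own pace and stop on an object; FORCE is the grip in N (left out, the last holds). Time passes only in rows, so rows that do not move let the fingers close. It gives the time, the measured TCP pose, the force, the opening and the grip force at its end, in the units of the state.
- env.get_obs(): the state, without advancing time (a new reading comes with each control period).
- cams.read_camera(name): name is "side" or "top" or "wrist"; returns the picture (480x640x3 uint8, red, green, blue); there is no depth.
- cams.camera_info(name): a dict with "fx", "fy", "cx", "cy" (pixels), "rvec" (rotation vector, rad) and "tvec" (3), from world to camera coordinates, as OpenCV has them. Camera axes: x right, y down, z forward; pixel columns grow to the right and rows downward; lengths in m; the calibration is good to about 2 mm. A picture is of the moment at which its call begins: read the wrist's pose just before it. camera_info takes no time and is no camera call; for the wrist camera it gives the pose at the moment of the call.
- env.sign_off(): hands the job in; it is judged then, once.
The state is a dict: "time_s": time; "qpos": joint angles; "joint_velocities": joint speeds; "effort": joint torques, N m; "tool_pos": TCP position; "tool_rot": TCP orientation; "force": force on the tool from outside, world axes, zero at the start; "wrist_torque": the same for the moment, N m; "grip_width": finger opening in m; "grasp_force": force on a finger pad.
Only numpy, scipy, OpenCV 4.12 (cv2) and the standard library are available. Lean on these libraries where they do the work, as an engineer would, in place of code of your own. Each camera call takes 0.05 s, during which the arm holds its last target. There are 200 camera calls.

## Task

Two vial dispensers stand on the worktop; one is down to a single vial. With closed fingertips press that dispenser's paddle down, and keep it down, so that its gate lifts and the vial rolls out into the catch tray; then let the paddle come back up so the gate is shut again. Grasp nothing, touch no vial and no gate, and leave the dispenser with three vials and everything else as it is.

Things in the scene. Friction and masses are not known exactly. Their poses are not given: they have to be found in the camera images.
- dispenser_1: Fixed vial dispenser, 92 mm wide, all below z = 0.1 m: chute 60 mm wide falling along +x (away from the robot, +-0.4 rad) into a tray, inside x 0.035 to 0.115 m, floor z 0.006, walls to 0.039. A lever rocks on a pivot at x -0.035, z 0.078: paddle at the high end, gate at the low end. Origin on the worktop, x downhill, z up. Holds one vial (may be left or right).
- lever_1 (a joint): Angle of the rocking lever of dispenser_1: 0 = at rest, gate shut; grows as the paddle is pressed down, stop at 0.45 rad. The vial can pass from about 0.27 rad. A spring brings it back to 0 when let go; pressing at the paddle takes about 4 N at first and 8 N at the stop.
- paddle_1 (a point): Level grey ribbed pressing plate of dispenser_1, 36 mm long (x), 32 mm wide, 7 mm thick, at its end nearest the robot, carried by a 10 mm rod across its far edge. Origin: centre of its top face, 0.092 m above the worktop at rest and 0.095 m behind the pivot; it goes down about 40 mm to the stop, with open air beneath, and the high end of the chute is 25 mm beyond its far edge.
- gate_1 (a point): Steel blade 55 mm wide, 24 mm high, across the low end of the chute of dispenser_1, moving with the lever. Origin: middle of its lower edge, 3 mm above the chute floor when shut. With its cross bar not to be touched.
- dispenser_2: Fixed vial dispenser, 92 mm wide, all below z = 0.1 m: chute 60 mm wide falling along +x (away from the robot, +-0.4 rad) into a tray, inside x 0.035 to 0.115 m, floor z 0.006, walls to 0.039. A lever rocks on a pivot at x -0.035, z 0.078: paddle at the high end, gate at the low end. Origin on the worktop, x downhill, z up. Holds three vials; leave it alone.
- lever_2 (a joint): Angle of the rocking lever of dispenser_2: 0 = at rest, gate shut; grows as the paddle is pressed down, stop at 0.45 rad. The vial can pass from about 0.27 rad. A spring brings it back to 0 when let go; pressing at the paddle takes about 4 N at first and 8 N at the stop.
- paddle_2 (a point): Level grey ribbed pressing plate of dispenser_2, 36 mm long (x), 32 mm wide, 7 mm thick, at its end nearest the robot, carried by a 10 mm rod across its far edge. Origin: centre of its top face, 0.092 m above the worktop at rest and 0.095 m behind the pivot; it goes down about 40 mm to the stop, with open air beneath, and the high end of the chute is 25 mm beyond its far edge.
- gate_2 (a point): Steel blade 55 mm wide, 24 mm high, across the low end of the chute of dispenser_2, moving with the lever. Origin: middle of its lower edge, 3 mm above the chute floor when shut. With its cross bar not to be touched.
- vial_1_middle (a point): Small vial, 22 mm diameter, 54 mm long, the only one in dispenser_1, lying on its side across the chute. This point is the middle of the vial, on its axis.
- vial_2_middle (a point): Small vial, 22 mm diameter, 54 mm long, the lowest of three in dispenser_2, lying on its side across the chute. This point is the middle of the vial, on its axis.
- vial_3_middle (a point): Small vial, 22 mm diameter, 54 mm long, the middle one of three in dispenser_2, lying on its side across the chute. This point is the middle of the vial, on its axis.
- vial_4_middle (a point): Small vial, 22 mm diameter, 54 mm long, the highest of three in dispenser_2, lying on its side across the chute. This point is the middle of the vial, on its axis.
- vial_1: The vial_1 itself, 22 mm diameter, 54 mm long; origin at the centre of its base, z along its axis to the cap.
- vial_2: The vial_2 itself, 22 mm diameter, 54 mm long; origin at the centre of its base, z along its axis to the cap.
- vial_3: The vial_3 itself, 22 mm diameter, 54 mm long; origin at the centre of its base, z along its axis to the cap.
- vial_4: The vial_4 itself, 22 mm diameter, 54 mm long; origin at the centre of its base, z along its axis to the cap.
- filter_2: Bystander: white syringe filter, 26 mm diameter, 16 mm high, on the worktop between the dispensers; origin at its underside.
- tweezers: Bystander: steel tweezers, 115 mm long, 9 mm high, lying in front of the dispensers; origin at the underside.
- syringe_1: Bystander: syringe 121 mm long, 18 mm high, lying to the left; origin at the underside.
- beaker: Bystander: clear plastic beaker, 62 mm diameter, 70 mm high, between the trays; origin at the underside.
- timer: Bystander: white lab timer, 66 x 66 x 22 mm, at the left; origin at the underside.
- petri: Bystander: petri dish, 57 mm diameter, 14 mm high, at the left front; origin at the underside.
- machine_corner (a point): Foot of the near left corner of the tall autosampler (a frame machine over 0.6 m high, fixed) that stands to the right of this point and beyond it; the arm starts on its near right side and must come round in front of it, folded in, before reaching out.

How it is judged:
By the outcome, as a careful person would: the job done as asked, in the order asked, and still so for the second after the job is handed in, with the robot touching nothing.
It also fails if it takes over 32 s, if anything falls off the work surface, if the arm or the gripper's body presses on something with over 40 N, if the wrist force passes 120 N, or if a joint passes its speed limit or range.

## Working session

There is one attempt and no reset: what is moved stays moved. The work goes in short steps, Python scripts to look and compute and a shell command to move; the robot and the scene stay as the last step left them, time stands still between calls to the robot, and variables do not carry over. Pictures are saved under pics/ and viewed, at most 10 in all, crops included, and the job is handed in when it is done.

```bash
mkdir -p pics
python3 - <<'E'
from cell import env,cams
import cv2
o=env.get_obs();print(o['time_s'],o['tool_pos'],o['tool_rot'],o['qpos'],o['grip_width'])
for n in('side','top'):
    cv2.imwrite(f'pics/{n}0.png',cams.read_camera(n)[:,:,::-1]);print(n,cams.camera_info(n))
E
```

```text
0.0 [0.21713022 0.61210584 0.2384547 ] [-1.79889750e+02  5.15165415e-03  1.60474976e+02] [-69.66556448  18.43953625  -4.01508293  83.17505223   1.29422468
  78.54086026  -3.25976631] 0.08736991202003352
side {'fx': 608.0571754869917, 'fy': 608.0571754869917, 'cx': 327.5548785193105, 'cy': 238.48549471653507, 'rvec': array([ 1.16817394,  2.06179213, -1.20213586]), 'tvec': array([ 0.28259734, -0.18256006,  2.15862359])}
top {'fx': 529.7053387990359, 'fy': 529.7053387990359, 'cx': 321.275635018451, 'cy': 239.43316257326563, 'rvec': array([ 2.1635537 , -2.13972086,  0.11506125]), 'tvec': array([0.01028002, 0.5460827 , 1.42372047])}
```

View pics/top0.png

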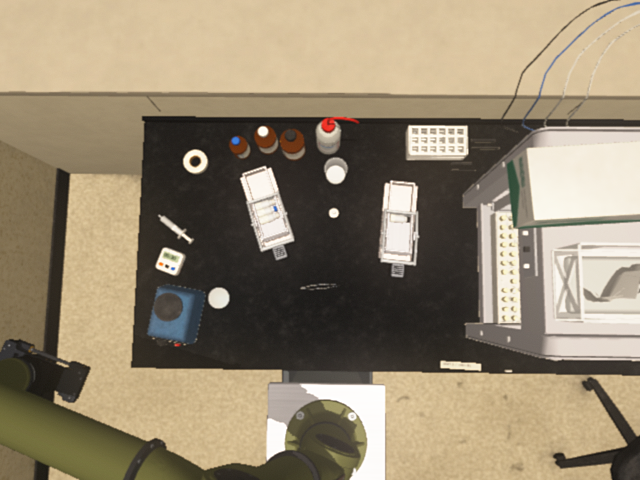

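View pics/side0.png

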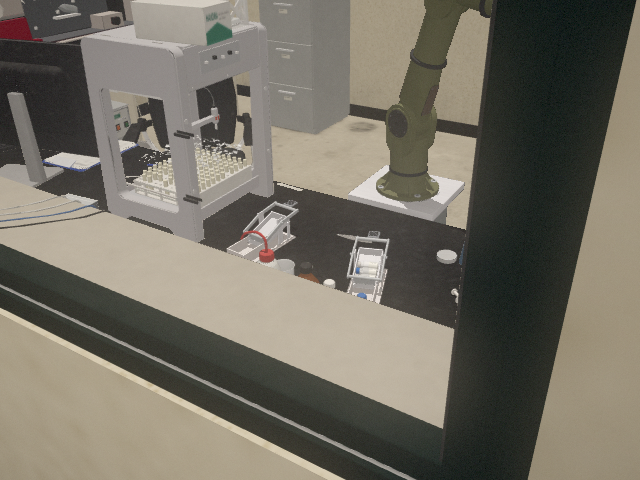

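Run:
```python
import cv2,numpy as np
t=cv2.imread('pics/top0.png');s=cv2.imread('pics/side0.png')
a=cv2.resize(t[155:285,230:430],(800,520),interpolation=cv2.INTER_CUBIC)
cv2.imwrite('pics/c1.png',a)
b=cv2.resize(s[190:310,220:400],(800,533),interpolation=cv2.INTER_CUBIC)
cv2.imwrite('pics/c2.png',b)
```

```text
(no output)
```

View pics/c1.png

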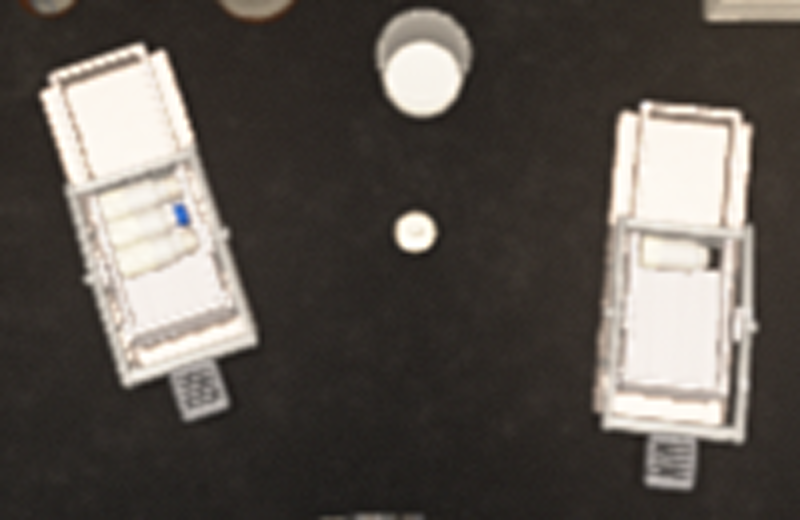

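View pics/c2.png

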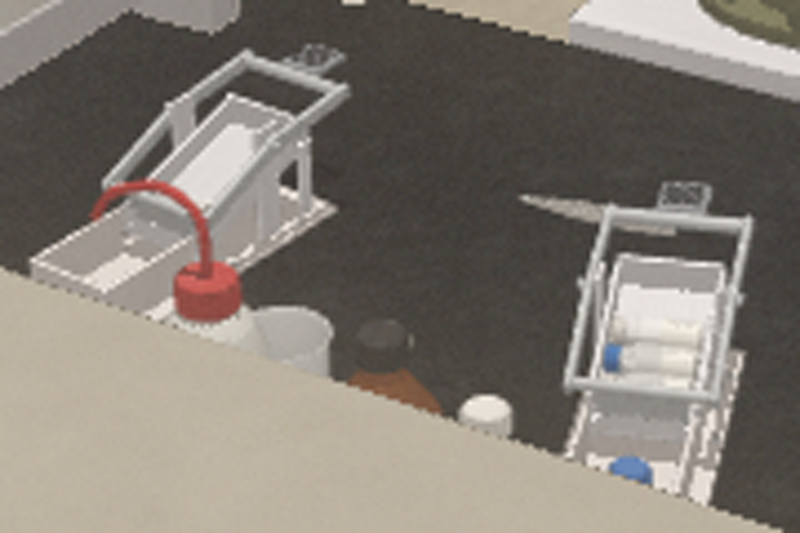

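```bash
cat > h.py <<'E'
from cell import env,cams
import cv2,numpy as np
def ray(info,px,z):
    R=cv2.Rodrigues(np.array(info['rvec']))[0];t=np.array(info['tvec'])
    d=R.T@np.array([(px[0]-info['cx'])/info['fx'],(px[1]-info['cy'])/info['fy'],1]);c=-R.T@t
    return c+d*(z-c[2])/d[2]
def proj(info,p):
    K=np.array([[info['fx'],0,info['cx']],[0,info['fy'],info['cy']],[0,0,1.]])
    return cv2.projectPoints(np.array(p,float).reshape(-1,3),info['rvec'],info['tvec'],K,None)[0].reshape(-1,2)
def togo(target):   # shift in tool axes, in units of the rows
    from scipy.spatial.transform import Rotation as Ro
    o=env.get_obs();R=Ro.from_euler('xyz',o['tool_rot'],degrees=True)
    return R.inv().apply(np.array(target)-o['tool_pos'])/0.05
E
python3 - <<'E'
from h import *
i=cams.camera_info('top')
f=lambda u,v,z:ray(i,(230+u/4,155+v/4),z)
p=f(672,462,.092);t=f(692,106,.039);print(p,t,np.degrees(np.arctan2(*(t-p)[1::-1])))
p2=f(200,390,.092);t2=f(95,60,.039);print(p2,np.degrees(np.arctan2(*(t2-p2)[1::-1])))
print('blue',ray(i,(150,340),.1),ray(i,(205,290),.1),'corner',ray(i,(468,335),0))
for q in ([.45,.2,.3],[.42,-.1,.25],p+[0,0,.1]):print(togo(q))
E
```

```text
[ 0.45897771 -0.18620904  0.092     ] [ 0.70927478 -0.2082972   0.039     ] -5.043161099548459
[0.50298537 0.12373103 0.092     ] 19.46658716805694
blue [0.27231605 0.45339775 0.1       ] [0.40217204 0.31623611 0.1       ] corner [ 0.29006221 -0.38876089  0.        ]
[-7.14417317 -6.21450547 -1.21735063]
[ -8.58410678 -12.06819764  -0.20696499]
[ -9.89502612 -13.43060785   0.95554645]
```

```bash
python3 -m pendant '[{"tz":-0.8,"claw":1},{"tz":-0.8,"claw":1},{"tz":-0.8,"claw":1},{"claw":1}]' && python3 -m pendant '[{"tx":-0.8,"ty":-0.7,"claw":1},{"tx":-0.8,"ty":-0.7,"claw":1},{"tx":-0.8,"ty":-0.7,"claw":1},{"tx":-0.8,"ty":-0.7,"claw":1},{"tx":-0.8,"ty":-0.7,"claw":1},{"tx":-0.8,"ty":-0.7,"claw":1},{"tx":-0.8,"ty":-0.7,"claw":1},{"tx":-0.8,"ty":-0.7,"claw":1},{"tx":-0.8,"ty":-0.7,"claw":1},{"claw":1}]'
python3 -c "
from h import *
print(env.get_obs()['qpos'],togo([.42,-.15,.3]))"
```

```text
[-69.66540023  18.43598203  -4.01320642  83.16821322   1.29421331
  78.54128225  -3.25977025] [ -8.91845503 -13.01243002  -1.20528181]invalid input at $[0]: expected keys tx, ty, tz, spin, claw
```

All keys are required in each row.

```bash
python3 -m pendant '[{"tx":0,"ty":0,"tz":-0.8,"spin":0,"claw":1},{"tx":0,"ty":0,"tz":-0.8,"spin":0,"claw":1},{"tx":0,"ty":0,"tz":-0.8,"spin":0,"claw":1},{"tx":0,"ty":0,"tz":0,"spin":0,"claw":1}]' && python3 -m pendant '[{"tx":-0.8,"ty":-0.7,"tz":0,"spin":0,"claw":1},{"tx":-0.8,"ty":-0.7,"tz":0,"spin":0,"claw":1},{"tx":-0.8,"ty":-0.7,"tz":0,"spin":0,"claw":1},{"tx":-0.8,"ty":-0.7,"tz":0,"spin":0,"claw":1},{"tx":-0.8,"ty":-0.7,"tz":0,"spin":0,"claw":1},{"tx":-0.8,"ty":-0.7,"tz":0,"spin":0,"claw":1},{"tx":-0.8,"ty":-0.7,"tz":0,"spin":0,"claw":1},{"tx":-0.8,"ty":-0.7,"tz":0,"spin":0,"claw":1},{"tx":-0.8,"ty":-0.7,"tz":0,"spin":0,"claw":1},{"tx":0,"ty":0,"tz":0,"spin":0,"claw":1}]'
python3 -c "
from h import *
print(env.get_obs()['qpos'],togo([.42,-.15,.3]))"
```

```text
time_s: 0.6
tool_pos: [0.2176, 0.6138, 0.3634]
tool_rot: [179.6, -0.0, 160.5]
force: [-0.5, 0.6, -0.7]
grip_width: 0.0552
grasp_force: 0.0
time_s: 1.85
tool_pos: [0.453, 0.1903, 0.3585]
tool_rot: [-179.9, -0.0, 159.9]
force: [-0.8, 0.8, -0.0]
grip_width: 0.0005
grasp_force: 0.0
[-43.96322038  -3.46610752  17.17765651  93.98940183   1.09976169
  89.40582741  43.12014628] [-1.71315723 -6.61679847  1.18302277]
```

```bash
python3 -m pendant '[{"tx":-0.28,"ty":-0.78,"tz":0,"spin":0,"claw":1},{"tx":-0.28,"ty":-0.78,"tz":0,"spin":0,"claw":1},{"tx":-0.28,"ty":-0.78,"tz":0,"spin":0,"claw":1},{"tx":-0.28,"ty":-0.78,"tz":0,"spin":0,"claw":1},{"tx":-0.28,"ty":-0.78,"tz":0,"spin":0,"claw":1},{"tx":-0.28,"ty":-0.78,"tz":0,"spin":0,"claw":1},{"tx":-0.28,"ty":-0.78,"tz":0,"spin":0,"claw":1},{"tx":-0.28,"ty":-0.78,"tz":0,"spin":0,"claw":1},{"tx":-0.28,"ty":-0.78,"tz":0,"spin":0,"claw":1},{"tx":0,"ty":0,"tz":0,"spin":0,"claw":1}]' && python3 -m pendant '[{"tx":0,"ty":0,"tz":0.5,"spin":-0.9,"claw":1},{"tx":0,"ty":0,"tz":0.5,"spin":-0.9,"claw":1},{"tx":0,"ty":0,"tz":0.5,"spin":-0.9,"claw":1},{"tx":0,"ty":0,"tz":0.5,"spin":-0.9,"claw":1},{"tx":0,"ty":0,"tz":0.5,"spin":0,"claw":1},{"tx":0,"ty":0,"tz":0,"spin":0,"claw":1},{"tx":0,"ty":0,"tz":0,"spin":0,"claw":1}]'
python3 - <<'E'
from h import *
print(env.get_obs()['qpos'],togo([.459,-.186,.13]))
i=cams.camera_info('wrist');im=cams.read_camera('wrist');cv2.imwrite('pics/w1.png',im[:,:,::-1])
print(proj(i,[.459,-.186,.092]))
E
```

```text
time_s: 3.1
tool_pos: [0.4518, -0.1801, 0.3587]
tool_rot: [-179.9, -0.1, 160.2]
force: [0.5, 0.5, -0.1]
grip_width: 0.0001
grasp_force: 0.0
time_s: 3.98
tool_pos: [0.4532, -0.1767, 0.2351]
tool_rot: [180.0, 0.0, 175.0]
force: [0.6, -0.3, 0.5]
grip_width: 0.0005
grasp_force: 0.0
[-28.58505819  -4.0030094   45.39422928 107.37576874   2.92906339
  75.42945309 100.95317988] [-0.13014793 -0.17637844  2.10185041]
[[306.00341798 233.22234736]]
```

View pics/w1.png

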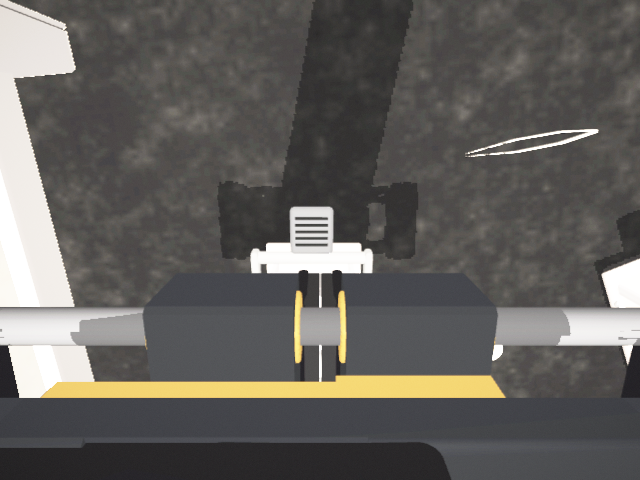

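Run:
```python
from h import *
i=cams.camera_info('wrist')
p=ray(i,(311.7,229.5),.092);print(p,togo(p+[-.003,0,.03]))
print(ray(i,(290,245),.092),ray(i,(333,245),.092))
```

```text
[ 0.45697728 -0.18192036  0.092     ] [-0.01596829 -0.09758345  2.26928352]
[ 0.46739354 -0.19909166  0.092     ] [ 0.47021608 -0.16726304  0.092     ]
```

```bash
python3 -m pendant '[{"tx":0,"ty":-0.1,"tz":0.6,"spin":0,"claw":1},{"tx":0,"ty":0,"tz":0.6,"spin":0,"claw":1},{"tx":0,"ty":0,"tz":0.6,"spin":0,"claw":1},{"tx":0,"ty":0,"tz":0.4,"spin":0,"claw":1},{"tx":0,"ty":0,"tz":0,"spin":0,"claw":1},{"tx":0,"ty":0,"tz":0,"spin":0,"claw":1}]' && python3 -m pendant '[{"tx":0,"ty":0,"tz":0.2,"spin":0,"claw":1},{"tx":0,"ty":0,"tz":0.2,"spin":0,"claw":1},{"tx":0,"ty":0,"tz":0.2,"spin":0,"claw":1},{"tx":0,"ty":0,"tz":0,"spin":0,"claw":1}]'
python3 - <<'E'
from h import *
print(togo([.454,-.182,.071]))
E
```

```text
time_s: 4.78
tool_pos: [0.4534, -0.1826, 0.1259]
tool_rot: [-180.0, 0.1, 174.9]
force: [-0.7, -0.3, -0.1]
grip_width: 0.0005
grasp_force: 0.0
time_s: 5.28
tool_pos: [0.4522, -0.1824, 0.0943]
tool_rot: [180.0, -0.0, 174.9]
force: [-1.5, 1.7, 5.9]
grip_width: 0.0002
grasp_force: 2.8
[-0.035292    0.01146258  0.46526509]
```

Contact as expected (5.9 N after about 15 mm). Press on and hold.

```bash
python3 -m pendant '[{"tx":0,"ty":0,"tz":0.15,"spin":0,"claw":1},{"tx":0,"ty":0,"tz":0.15,"spin":0,"claw":1},{"tx":0,"ty":0,"tz":0.15,"spin":0,"claw":1},{"tx":0,"ty":0,"tz":0,"spin":0,"claw":1},{"tx":0,"ty":0,"tz":0,"spin":0,"claw":1},{"tx":0,"ty":0,"tz":0,"spin":0,"claw":1},{"tx":0,"ty":0,"tz":0,"spin":0,"claw":1},{"tx":0,"ty":0,"tz":0,"spin":0,"claw":1},{"tx":0,"ty":0,"tz":0,"spin":0,"claw":1},{"tx":0,"ty":0,"tz":0,"spin":0,"claw":1}]'
python3 - <<'E'
from h import *
t=cams.read_camera('top')[155:285,330:430,::-1];s=cams.read_camera('side')[190:310,220:320,::-1]
cv2.imwrite('pics/p1.png',np.hstack([cv2.resize(t,(400,520),interpolation=2),cv2.resize(s,(400,520),interpolation=2)]))
E
```

```text
time_s: 6.52
tool_pos: [0.4541, -0.1827, 0.0733]
tool_rot: [180.0, 0.2, 174.9]
force: [0.3, 0.7, 7.6]
grip_width: 0.0005
grasp_force: 3.6
```

View pics/p1.png

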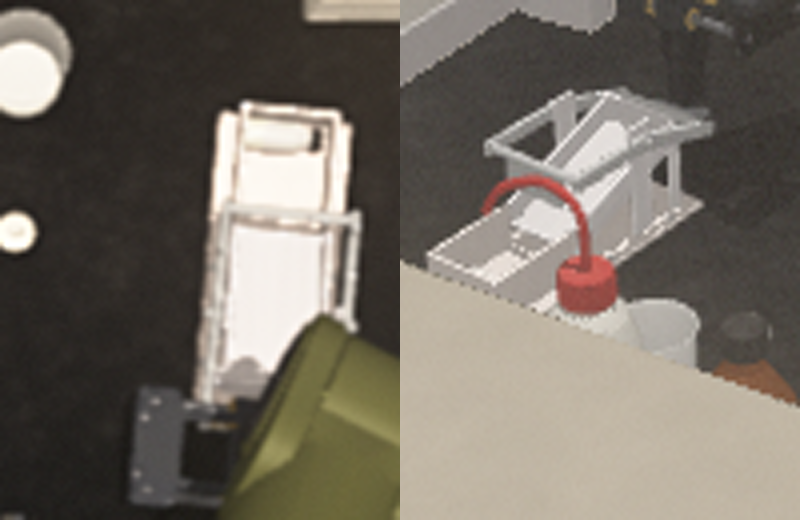

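The vial (crop 280,135) now lies at the far end of the tray and the gate is lifted. I'll release slowly and retreat upward.

```bash
python3 -m pendant '[{"tx":0,"ty":0,"tz":-0.15,"spin":0,"claw":1},{"tx":0,"ty":0,"tz":-0.15,"spin":0,"claw":1},{"tx":0,"ty":0,"tz":-0.15,"spin":0,"claw":1},{"tx":0,"ty":0,"tz":-0.15,"spin":0,"claw":1},{"tx":0,"ty":0,"tz":-0.15,"spin":0,"claw":1},{"tx":0,"ty":0,"tz":-0.2,"spin":0,"claw":1},{"tx":0,"ty":0,"tz":-0.4,"spin":0,"claw":1},{"tx":0,"ty":0,"tz":-0.8,"spin":0,"claw":1},{"tx":0,"ty":0,"tz":-0.8,"spin":0,"claw":1},{"tx":0,"ty":0,"tz":-0.6,"spin":0,"claw":1}]' && python3 -m pendant '[{"tx":0,"ty":-0.0,"tz":-0.5,"spin":0,"claw":1},{"tx":0,"ty":0,"tz":0,"spin":0,"claw":1},{"tx":0,"ty":0,"tz":0,"spin":0,"claw":1},{"tx":0,"ty":0,"tz":0,"spin":0,"claw":1},{"tx":0,"ty":0,"tz":0,"spin":0,"claw":1},{"tx":0,"ty":0,"tz":0,"spin":0,"claw":1},{"tx":0,"ty":0,"tz":0,"spin":0,"claw":1},{"tx":0,"ty":0,"tz":0,"spin":0,"claw":1}]'
python3 - <<'E'
from h import *
t=cams.read_camera('top')[155:285,230:430,::-1];s=cams.read_camera('side')[190:310,220:320,::-1]
cv2.imwrite('pics/p2.png',np.hstack([cv2.resize(t,(480,312),interpolation=2),cv2.resize(s,(320,312),interpolation=2)]))
E
```

```text
time_s: 7.88
tool_pos: [0.4528, -0.1827, 0.2515]
tool_rot: [180.0, 0.1, 174.9]
force: [0.0, 0.2, -0.6]
grip_width: 0.0004
grasp_force: 0.0
time_s: 8.88
tool_pos: [0.4523, -0.1825, 0.2745]
tool_rot: [180.0, 0.0, 174.9]
force: [0.2, -1.0, 0.7]
grip_width: 0.0
grasp_force: 0.0
```

View pics/p2.png

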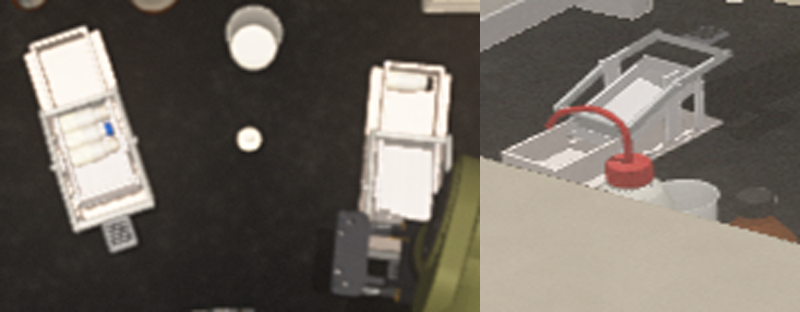

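The vial is in the tray (crop 405,82), the gate is back down, and dispenser_2 still holds its three vials.

```bash
python3 -c "
from cell import env
print(env.sign_off())"
```

```text
the job is handed in; nothing more can be done
None
```

The job is handed in at about 9 s: the single vial rolled out into its catch tray, the paddle is back up with the gate shut, and dispenser_2 still holds its three vials.

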